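Unlock the lens carriage and slide it to its end stop

ROBOT

A 6-joint arm with a two-finger parallel gripper is mounted at the origin on the work surface. World frame = base frame: x ahead of the robot, y to its left, z up, the work surface at z = 0. Lengths are in mm, angles in rad, forces in N, time in s.
With the tool pointing down it reaches from about 350 to 875 mm from the base axis. Payload 4.2 kg.
Tool frame: the origin (TCP) lies between the finger pads; the fingertips stand 11 mm ahead of it and the grasp point (between the pads) lies 8 mm behind it; z points along the fingers, y is the line along which they close (so a half turn about z gives the same grasp; the last joint's range is limited). The gripper opens to 85 mm and grips with 20 to 120 N. Pads are 22 mm wide; open, the fingers measure 114 mm over their backs; the gripper's body (76 mm by 85 mm) begins 54 mm behind the grasp point. The pads swing forward as they close: fully open they stand 13 mm farther back than shut.
Start: joints at [1.522, 0.385, 0.008, 0, -1.194, -0.259], TCP at [189.319, 595.615, 242.312] pointing down, gripper open.
Joint ranges: [-3.14, 3.14], [-1.21, 2.06], [-1.07, 1.41], [-3.16, 2.05], [-2.99, -0.16], [-3.1, 3.1]. Speed limits (rad/s): [2.79, 2.79, 3.14, 3.14, 3.14, 3.14].

INTERFACE

Orientations are given as a unit quaternion [x, y, z, w].
In Python, from workcell import ctrl gives the robot as it stands.
- The arm moves only by the shell command python3 -m crank 'ROWS' [FORCE]. ROWS is JSON, a list that holds one entry, the list of rows, each a list of 5 numbers: the opening, from 0 (shut) to 1 (fully open), then the shift along the tool's x, y, z in mm, then the turn about the tool's z in rad. A call has 1 to 12 rows; each row shifts and turns the commanded pose from where the row before left it, along the tool's axes as they then stand; what a row does not reach is not made up. A row lasts 1/8 s, in which the tool goes at most 62.5 mm and 10.7 degrees, less where a joint would pass 70% of its speed; a pose out of reach is approached as far as the arm can. A call with a gripper value outside its range is refused whole. The fingers move at their own pace and stop on an object; FORCE is the grip in N (left out, the last holds). Time passes only in rows, so rows that do not move let the fingers close. It gives the time, the measured TCP pose, the force, the opening and the grip force at its end, in the units of the state.
- ctrl.get_obs(): the state, without advancing time (a new reading comes with each control period).
- ctrl.grab_frame(name): name is "scene" or "top" or "wrist"; returns a dict with "frame" (400x640x3 uint8, red, green, blue), "fx", "fy", "cx", "cy" (pixels), "origin" and "rotation" of the camera in the world. Camera axes: x right, y up, looking along -z (the intrinsics and any distortion apply to the point x, -y, -z); pixel columns grow to the right and rows downward; lengths in mm; the calibration is good to about 2 mm. A picture is of the moment at which its call begins. There is no depth.
- ctrl.hand_in(): hands the job in; it is judged then, once.
Trained networks look in the newest picture that a camera, given by its name, has taken for a name from the list of things; names that differ only in an ending like _2 or _b are one class to them, and where a whole thing is asked for, a point or a joint stands for the part that bears it (a point fixed in the world has none). Each returns a list of dicts, best first, with "p" (0 to 1); they miss things now and then, are a little off and sometimes report something else, mostly with a low value. They report only what shows in the picture. A call takes as long as a camera call.
- ctrl.boxes_of(query, camera): "centre" ([column, row] as shares, 0 to 1, of the picture: columns of its width, rows of its height, amid what is visible of it).
The state is a dict: "time": time; "qpos": joint angles; "dq": joint speeds; "tau": joint torques, N m; "tcp_pos": TCP position; "eef_rot": TCP orientation; "force": force on the tool from outside, world axes, zero at the start; "ft_torque": the same for the moment, N m; "opening": finger opening in mm; "gripper_force": force on a finger pad.
Only numpy, scipy, OpenCV 4.12 (cv2) and the standard library are available. Lean on these libraries where they do the work, as an engineer would, in place of code of your own. Each camera call takes 0.05 s, during which the arm holds its last target. There are 200 camera calls.

TASK

With the fingertips press down the green lock button on the optical bench's lens carriage and, keeping it held down all the way, slide the carriage along the rail until it rests fully against the red end stop. Then let the button spring up so that the carriage is locked there, and move clear. Do not touch the lens, and leave the lamp and the loose things on the table alone: nothing is to be picked up.

Things in the scene. Friction and masses are not known exactly. Their poses are not given: they have to be found in the camera images.
- bench: small optical bench fixed to the table: bright aluminium rail 520 mm long, 50 mm wide, its top 42 mm above the table. Origin on the table under the rail's middle; its y axis runs along the rail, z up
- carriage (a joint): position (m) of the black lens carriage along the rail, 0 at the rail's middle, growing towards the bench's +y. The carriage is a block 150 mm long along the rail, 74 mm wide, its top face 62 mm above the table. It starts at the middle, locked there by a bolt under the rail, and is locked again at the red stop when the button is let up there; with the green button down it slides with 1 to 2 N
- carriage_mid (a point): centre of the carriage block, 53 mm above the table
- button (a joint): how far (m) the green lock button is pressed: 0 up (bolt in), 0.008 fully down. The spring needs 2 N to start and 5 N fully down; more than 3 mm down the bolt is out and the carriage free. It comes up by itself when let go
- button_cap (a point): centre of the top face of the green lock button on the carriage: a square cap 40 x 40 mm, its top 72 mm above the table when up, 64 mm when down. It lies 35 mm from carriage_mid towards the bench's -y. Across the rail at 34 mm on either side of the button's centre (along the rail) stand two aluminium lips 6 mm thick with tops 78 mm above the table, leaving 62 mm between them: a finger pressing the button drags the carriage along by friction or pushes it by a lip
- stop_mid (a point): the red end stop clamped on the rail (24 mm long along the rail, 74 mm wide, top 58 mm above the table, a brass screw at its side): its centre line, 53 mm above the table. It sits near one end of the rail, either one. The carriage touches it when carriage_mid is 87 mm from stop_mid
- lamp: white lamp, 112 mm tall, on a grey block at the other end of the rail; origin on the table under it. Fixed
- lens: the round glass lens in a dark ring, 53 mm across, standing upright on the carriage 85 mm from the button's centre (towards the bench's +y), top 121 mm above the table; origin at the lens centre. Not to be touched
- weight: loose brass weight, cylinder 40 mm across, 28 mm tall, origin under it; leave alone
- phone: loose black phone lying flat, 72 x 148 x 9 mm, origin under it; leave alone
- jar: loose small jar, 44 mm across, 55 mm tall, origin under it; leave alone
- driver: loose screwdriver with orange handle, 150 mm long, lying along its x axis; leave alone
- adapter: loose red double-plug adapter, 22 x 38 mm, 32 mm tall, origin under it; leave alone
- mug: loose blue mug, 76 mm across, 88 mm tall, origin under it; leave alone

How it is judged (in metres and radians):
On the way, in this order (a step that is already met when the one before it is completed fails the run):
1. the green button is held down (value of joint button above 0.003 m and not (horizontal distance between carriage_mid and stop_mid below 0.09 m)), for 0.1 s.
2. the carriage has reached the red stop with the button still held down (value of joint button above 0.003 m and horizontal distance between carriage_mid and stop_mid below 0.09 m), for 0.1 s.
At the end, for the whole second after the job is handed in: the carriage rests within 3 mm of the red stop, still, with the green button up again (pressed less than 1 mm) (horizontal distance between carriage_mid and stop_mid below 0.09 m and value of joint button below 0.001 m and velocity of joint carriage between -0.005 and 0.005 m/s); the robot touches nothing.
It fails at once if the button comes up while the carriage is on its way (moved over 10 mm and not yet at the stop) (value of joint button below 0.0005 m and distance of carriage_mid from where it was at the start of the episode above 0.01 m and not (horizontal distance between carriage_mid and stop_mid below 0.09 m)).
It fails at once if the robot touches the lens (contact force between any of the fingers, the arm and lens above 0.3 N).
It fails at once if the robot knocks the lamp (contact force between any of the fingers, the arm and lamp above 2 N).
It fails at once if a loose thing on the table is moved more than 15 mm or lifted (distance of any of weight, phone, jar, driver, adapter, mug from where it was at the start of the episode above 0.015 m).
It also fails if it takes over 42 s, if anything falls off the work surface, if the arm or the gripper's body presses on something with over 40 N, if the wrist force passes 120 N, or if a joint passes its speed limit or range.

## Working session

There is one attempt and no reset: what is moved stays moved. The work goes in short steps, Python scripts to look and compute and a shell command to move; the robot and the scene stay as the last step left them, time stands still between calls to the robot, and variables do not carry over. Pictures are saved under pics/ and viewed, at most 10 in all, crops included, and the job is handed in when it is done.

```bash
mkdir -p pics; cat > h.py <<'E'
import numpy as np, cv2
from workcell import ctrl
def pix2w(f,u,v,z):
    R=np.array(f["rotation"]).reshape(3,3); o=np.array(f["origin"])
    d=R@np.array([(u-f["cx"])/f["fx"],-(v-f["cy"])/f["fy"],-1.0])
    return o+d*(z-o[2])/d[2]
E
python3 - <<'E'
from h import *
o=ctrl.get_obs();print(o)
for c in ("top","scene"):
    f=ctrl.grab_frame(c);cv2.imwrite(f"pics/{c}1.png",f["frame"][:,:,::-1])
    print(c,[(k,f[k]) for k in f if k!="frame"])
    for q,z in (("button_cap",72),("stop_mid",58),("carriage_mid",62),("lens",90),("lamp",60),("bench",42)):
        for b in ctrl.boxes_of(q,c)[:2]:
            u,v=b["centre"][0]*640,b["centre"][1]*400
            print(c,q,round(b["p"],2),round(u),round(v),pix2w(f,u,v,z).round())
E
```

```text
{'time': 0.0, 'qpos': array([ 1.52158937e+00,  3.85556717e-01,  6.61773706e-03, -5.29242608e-04,
       -1.19399688e+00, -2.58623233e-01]), 'dq': array([-0.00125253, -0.00028639,  0.00125573, -0.00097638,  0.00072539,
       -0.00071535]), 'tau': array([-5.13113100e-04, -3.92286336e+01,  1.88401937e+01,  4.18623403e+00,
       -4.68639715e-03, -6.65829951e-07]), 'tcp_pos': array([189.15874065, 595.09277849, 241.21380862]), 'eef_rot': array([ 9.88162869e-01, -1.53404494e-01, -1.32797095e-04,  1.08961557e-03]), 'force': array([ 0.09029334,  0.66716257, -0.12633585]), 'ft_torque': array([-0.04298437, -0.0122195 , -0.01759643]), 'gripper_force': 0.0, 'opening': 85.39840718218953}
top [('fx', 483.6756545085622), ('fy', 483.6756545085622), ('cx', 316.55959073657954), ('cy', 200.14329481829748), ('origin', array([ 361.45379327,   23.3468981 , 1009.2351538 ])), ('rotation', array([ 0.08123831, -0.0751749 , -0.69892087,  0.7065824 ]))]Traceback (most recent call last):
  File "<stdin>", line 9, in <module>
  File "h.py", line 4, in pix2w
    R=np.array(f["rotation"]).reshape(3,3); o=np.array(f["origin"])
ValueError: cannot reshape array of size 4 into shape (3,3)
```

```bash
sed -i 's/R=np.array(f\["rotation"\]).reshape(3,3)/R=Rotation.from_quat(f["rotation"]).as_matrix()/; 1a from scipy.spatial.transform import Rotation' h.py
python3 - <<'E'
from h import *
for c in ("top","scene"):
    f=ctrl.grab_frame(c);cv2.imwrite(f"pics/{c}1.png",f["frame"][:,:,::-1])
    print(c,[(k,f[k]) for k in f if k!="frame"])
    for q,z in (("button_cap",72),("stop_mid",58),("carriage_mid",62),("lens",95),("lamp",60),("bench",42)):
        for b in ctrl.boxes_of(q,c)[:2]:
            u,v=b["centre"][0]*640,b["centre"][1]*400
            print(c,q,round(b["p"],2),round(u),round(v),pix2w(f,u,v,z).round())
E
```

```text
top [('fx', 483.6756545085622), ('fy', 483.6756545085622), ('cx', 316.55959073657954), ('cy', 200.14329481829748), ('origin', array([ 361.45379327,   23.3468981 , 1009.2351538 ])), ('rotation', array([ 0.08123831, -0.0751749 , -0.69892087,  0.7065824 ]))]
top button_cap 0.81 385 211 [ 552. -103.   72.]
top stop_mid 0.85 465 230 [ 518. -262.   58.]
top carriage_mid 0.71 365 210 [556. -64.  62.]
top lens 0.56 343 204 [560. -19.  95.]
top lens 0.31 413 289 [ 399. -148.   95.]
top lamp 0.81 281 195 [586. 105.  60.]
top bench 0.78 370 211 [558. -76.  42.]
scene [('fx', 397.93795599330684), ('fy', 397.93795599330684), ('cx', 316.8939510095402), ('cy', 195.19792812636328), ('origin', array([893.13513088, 214.91218072, 734.59171075])), ('rotation', array([0.13406633, 0.22364889, 0.81645278, 0.51518177]))]
scene stop_mid 0.67 191 143 [ 540. -264.   58.]
scene stop_mid 0.55 262 132 [ 449. -139.   58.]
scene carriage_mid 0.58 263 188 [574. -66.  62.]
scene lens 0.53 283 187 [572. -19.  95.]
scene lens 0.49 345 194 [535.  92.  95.]
scene lamp 0.71 329 225 [591.  86.  60.]
scene bench 0.75 263 186 [561. -76.  42.]
scene bench 0.62 274 196 [572. -44.  42.]
```

View pics/top1.png

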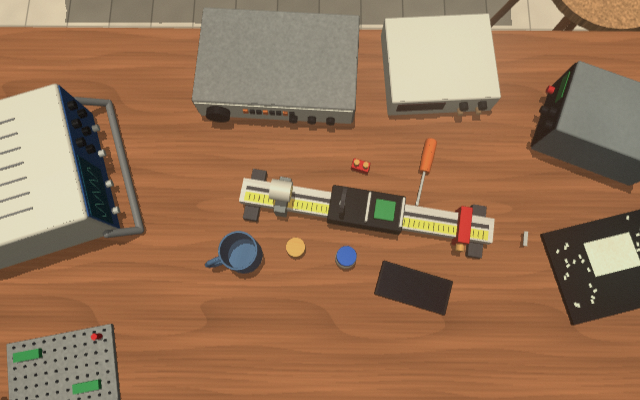

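View pics/scene1.png

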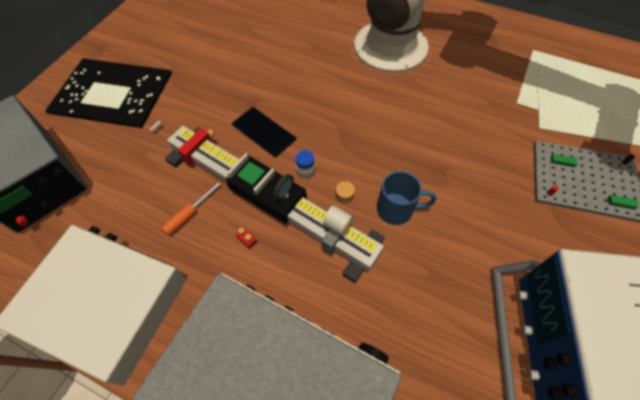

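```bash
python3 - <<'E'
from h import *
for c,rect in (("top",(340,180,420,250)),("scene",(215,150,290,200)),("top",(440,190,490,260)),("scene",(170,120,225,165))):
    f=ctrl.grab_frame(c); im=f["frame"].astype(int); r,g,b=im[...,0],im[...,1],im[...,2]
    x0,y0,x1,y1=rect; green=rect in((340,180,420,250),(215,150,290,200))
    m=(g>1.4*r)&(g>1.2*b)&(g>50) if green else (r>2.5*g)&(r>2.5*b)&(r>90)
    k=np.zeros_like(m);k[y0:y1,x0:x1]=1;m&=k
    v,u=np.nonzero(m)
    rc=cv2.minAreaRect(np.c_[u,v].astype(np.float32)); z=72 if green else 58
    W=np.array([pix2w(f,*p,z)[:2] for p in cv2.boxPoints(rc)])
    print(c,len(u),pix2w(f,u.mean(),v.mean(),z).round(1),pix2w(f,*rc[0],z).round(1),W.round().tolist())
E
python3 -c "
import cv2
a=cv2.imread('pics/top1.png')[150:280,220:510];cv2.imwrite('pics/c1.png',cv2.resize(a,None,fx=2.7,fy=2.7,interpolation=cv2.INTER_CUBIC))"
```

```text
top 397 [ 555.1 -101.4   72. ] [ 555.2 -101.4   72. ] [[538.0, -79.0], [578.0, -85.0], [573.0, -124.0], [533.0, -118.0]]
scene 390 [ 558.6 -101.4   72. ] [ 558.2 -101.1   72. ] [[573.0, -126.0], [526.0, -117.0], [543.0, -76.0], [589.0, -86.0]]
top 420 [ 529.  -262.3   58. ] [ 529.  -262.3   58. ] [[494.0, -245.0], [567.0, -256.0], [565.0, -280.0], [492.0, -268.0]]
scene 333 [ 535.3 -261.    58. ] [ 539.8 -260.4   58. ] [[577.0, -279.0], [490.0, -276.0], [502.0, -241.0], [586.0, -245.0]]
```

View pics/c1.png

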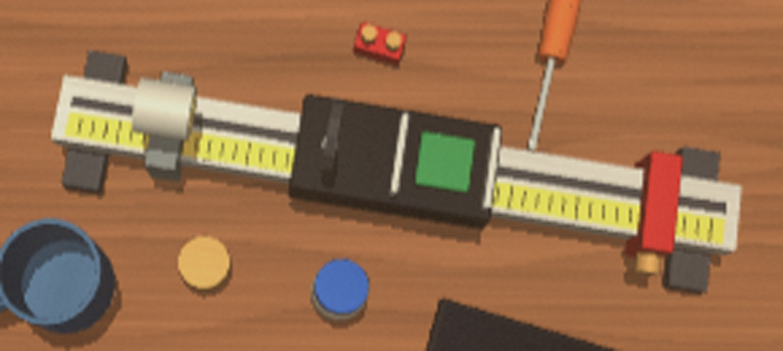

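Top view: button at (385,211) and red stop at (465,230). That puts the button at about (555,-101) and the stop at (529,-262), so the slide is about 111 mm along (-0.16,-0.99), with the lens trailing.

```bash
python3 -m crank '[[[0,35,34,0,0],[0,35,34,0,0],[0,35,34,0,0],[0,35,34,0,0],[0,35,34,0,0],[0,35,34,0,0],[0,35,34,0,0],[0,35,34,0,0],[0,35,34,0,0],[0,35,34,0,0],[0,35,34,0,0],[0,35,34,0,-0.147]]]' 40
cat >> h.py <<'E'
D=np.array([-26,-160.6,0]);D/=np.linalg.norm(D)
def togo(t):
    o=ctrl.get_obs();R=Rotation.from_quat(o["eef_rot"]);M=R.as_matrix()
    print("t",o["time"],"tcp",o["tcp_pos"].round(1),"F",o["force"].round(1),"open",o["opening"])
    print("tool delta",R.inv().apply(np.array(t)-o["tcp_pos"]).round(1),"x",M[:,0].round(3),"y",M[:,1].round(3),"z",M[:,2].round(3))
    print("turn",np.arctan2(*(M.T@D)[[0,1]]*np.array([-1,1])).round(3) if 0 else round(float(np.arctan2(-(M.T@D)[0],(M.T@D)[1])),3))
E
python3 -c "
from h import *
togo([555.5,-101.4,130])"
```

```text
time: 2.5
tcp_pos: [466.6, 78.1, 242.7]
eef_rot: [0.997, -0.078, 0.0, -0.0]
force: [0.2, -0.5, -0.2]
opening: 0.2
gripper_force: 0.0
t 2.5 tcp [466.6  78.1 242.7] F [ 0.2 -0.5 -0.2] open 0.1678974145125401
tool delta [115.7 163.5 112.7] x [ 0.988 -0.156  0.001] y [-0.156 -0.988 -0.001] z [ 0.001  0.    -1.   ]
turn 0.004
```

```bash
python3 -m crank '[[[0,29,41,0,0],[0,29,41,0,0],[0,29,41,0,0],[0,29,41,0,0],[0,0,6,40,0],[0,0,0,40,0],[0,0,0,40,0],[0,0,0,0,0]]]'
python3 - <<'E'
from h import *
togo([555.5,-101.4,83])
f=ctrl.grab_frame("wrist");cv2.imwrite("pics/w1.png",f["frame"][:,:,::-1])
f=ctrl.grab_frame("scene");cv2.imwrite("pics/s2.png",cv2.resize(f["frame"][100:260,150:390,::-1],None,fx=3,fy=3))
E
```

```text
time: 3.5
tcp_pos: [551.1, -107.1, 119.5]
eef_rot: [0.997, -0.081, -0.004, 0.0]
force: [-0.1, -0.2, 0.9]
opening: 0.2
gripper_force: 0.0
t 3.5 tcp [ 551.1 -107.1  119.5] F [-0.1 -0.2  0.9] open 0.16702428681812112
tool delta [ 3.7 -6.3 36.5] x [ 0.987 -0.161 -0.007] y [-0.161 -0.987  0.002] z [-0.007 -0.    -1.   ]
turn -0.001
```

View pics/w1.png

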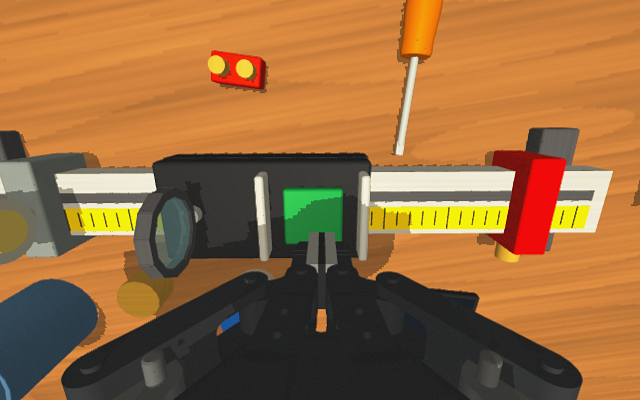

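View pics/s2.png

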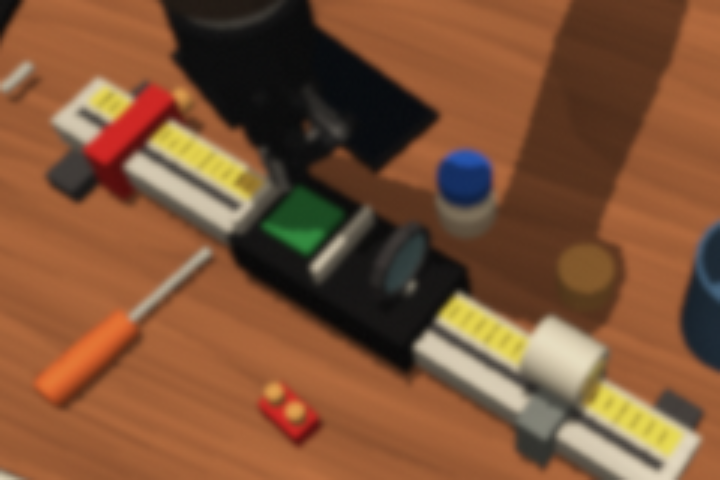

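```bash
python3 - <<'E'
from h import *
f=ctrl.grab_frame("wrist")
print(f["origin"],pix2w(f,313,215,72),pix2w(f,322,235,108),pix2w(f,540,200,58))
for b in ctrl.boxes_of("button_cap","wrist")[:1]: print(b,pix2w(f,b["centre"][0]*640,b["centre"][1]*400,72))
E
```

```text
[ 624.32648122 -119.60398704  255.16137875] [ 560.38943293 -103.48395717   72.        ] [ 560.33753862 -109.67799457  108.        ] [ 540.70256752 -267.75140822   58.        ]
{'centre': [0.4895, 0.5365], 'p': 0.75} [ 560.64673557 -103.72288479   72.        ]
```

```bash
python3 -m crank '[[[0,5,0,15,0],[0,0,0,15,0],[0,0,0,3,0],[0,0,0,0,0],[0,0,0,0,0]]]'; python3 -m crank '[[[0,0,0,3,0],[0,0,0,2,0],[0,0,0,0,0],[0,0,0,0,0]]]'; python3 -c "
from h import *
togo([557,-102,75])"
```

```text
time: 4.32
tcp_pos: [558.5, -107.7, 89.6]
eef_rot: [0.997, -0.08, 0.0, 0.0]
force: [-0.4, -0.4, -0.5]
opening: -0.3
gripper_force: 0.0
time: 4.82
tcp_pos: [558.2, -107.6, 84.4]
eef_rot: [0.997, -0.08, 0.0, 0.0]
force: [0.9, 0.3, -0.4]
opening: -0.2
gripper_force: 0.0
t 4.825 tcp [ 558.2 -107.6   84.4] F [ 0.9  0.3 -0.4] open -0.2161619013167277
tool delta [-2.1 -5.4  9.4] x [ 0.987 -0.16   0.   ] y [-0.16  -0.987  0.   ] z [ 0. -0. -1.]
turn -0.0
```

```bash
python3 -m crank '[[[0,0,0,3,0],[0,0,0,2,0],[0,0,0,0,0],[0,0,0,0,0]]]'; python3 -m crank '[[[0,0,0,3,0],[0,0,0,1,0],[0,0,0,0,0],[0,0,0,0,0]]]'
```

```text
time: 5.32
tcp_pos: [558.6, -107.7, 79.7]
eef_rot: [0.997, -0.08, 0.0, 0.0]
force: [0.1, 0.4, 3.1]
opening: -0.1
gripper_force: 1.5
time: 5.82
tcp_pos: [558.5, -107.6, 75.5]
eef_rot: [0.997, -0.08, 0.0, 0.0]
force: [1.4, 0.2, 4.2]
opening: 0.2
gripper_force: 2.3
```

```bash
python3 -m crank '[[[0,0,0,2,0],[0,0,0,0,0],[0,0,0,0,0]]]'; python3 -m crank '[[[0,0,0,0.5,0],[0,0,0,0,0]]]'
```

```text
time: 6.2
tcp_pos: [558.7, -107.7, 74.9]
eef_rot: [0.997, -0.08, 0.001, 0.0]
force: [-2.7, 0.3, 12.4]
opening: 0.0
gripper_force: 5.9
time: 6.45
tcp_pos: [558.8, -107.7, 74.9]
eef_rot: [0.997, -0.08, 0.001, 0.0]
force: [-2.2, 0.8, 13.3]
opening: 0.1
gripper_force: 7.1
```

```bash
python3 -m crank '[[[0,0,3,0,0],[0,0,6,0,0],[0,0,8,0,0],[0,0,8,0,0],[0,0,8,0,0],[0,0,8,0,0],[0,0,8,0,0],[0,0,6,0,0],[0,0,4,0,0],[0,0,0,0,0]]]'; python3 - <<'E'
from h import *
f=ctrl.grab_frame("wrist");cv2.imwrite("pics/w2.png",f["frame"][:,:,::-1])
E
```

```text
time: 7.7
tcp_pos: [549.5, -166.6, 74.9]
eef_rot: [0.997, -0.08, 0.001, 0.001]
force: [-3.0, -1.4, 14.1]
opening: -0.3
gripper_force: 6.6
```

View pics/w2.png

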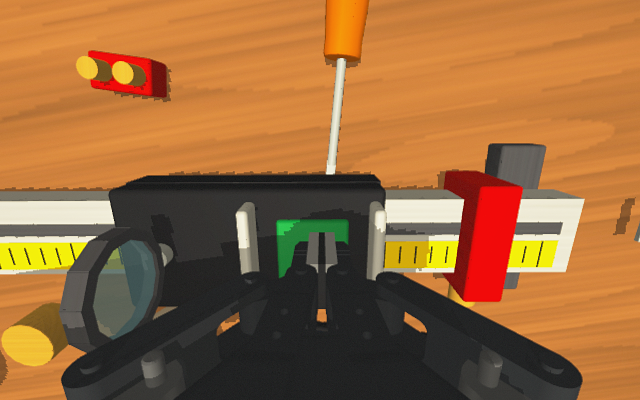

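```bash
python3 -m crank '[[[0,0,4,0,0],[0,0,7,0,0],[0,0,8,0,0],[0,0,8,0,0],[0,0,8,0,0],[0,0,6,0,0],[0,0,4,0,0],[0,0,0,0,0]]]';python3 -m crank '[[[0,0,2,0,0],[0,0,2,0,0],[0,0,2,0,0],[0,0,0,0,0]]]';python3 -m crank '[[[0,0,2,0,0],[0,0,2,0,0],[0,0,0,0,0]]]'
```

```text
time: 8.75
tcp_pos: [542.4, -211.1, 74.9]
eef_rot: [0.997, -0.08, 0.001, 0.001]
force: [-1.1, -0.8, 12.5]
opening: -0.3
gripper_force: 6.3
time: 9.25
tcp_pos: [541.5, -216.7, 74.9]
eef_rot: [0.997, -0.08, 0.001, 0.001]
force: [-2.3, 0.8, 12.2]
opening: -0.0
gripper_force: 6.4
time: 9.62
tcp_pos: [541.3, -219.1, 74.9]
eef_rot: [0.997, -0.08, 0.002, -0.0]
force: [-1.6, 6.4, 13.9]
opening: 0.3
gripper_force: 6.8
```

```bash
python3 -m crank '[[[0,0,1,0,0],[0,0,0,0,0],[0,0,0,0,0]]]'; python3 - <<'E'
from h import *
f=ctrl.grab_frame("wrist");cv2.imwrite("pics/w3.png",f["frame"][:,:,::-1])
E
```

```text
time: 10.0
tcp_pos: [541.3, -219.6, 74.9]
eef_rot: [0.997, -0.08, 0.002, -0.001]
force: [-0.9, 8.1, 13.5]
opening: -0.1
gripper_force: 6.9
```

View pics/w3.png

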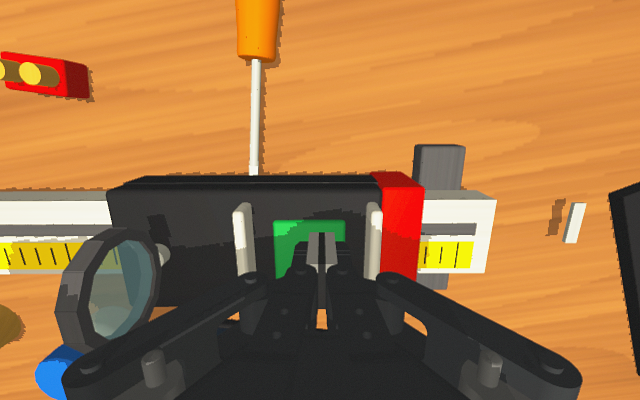

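The carriage's right edge at (382,230) is flush against the red stop and the button is still down, so I can lift straight up.

```bash
python3 -m crank '[[[0,0,0,-3,0],[0,0,0,-4,0],[0,0,0,-6,0],[0,0,0,-15,0],[0,0,0,-30,0],[0,0,0,-40,0],[0,0,0,-30,0],[0,0,0,0,0],[0,0,0,0,0]]]'; python3 - <<'E'
from h import *
f=ctrl.grab_frame("wrist");cv2.imwrite("pics/w4.png",f["frame"][:,:,::-1])
E
```

```text
time: 11.18
tcp_pos: [538.8, -221.1, 200.2]
eef_rot: [0.997, -0.081, -0.001, -0.0]
force: [-0.3, -0.1, -0.8]
opening: 0.2
gripper_force: 0.0
```

View pics/w4.png

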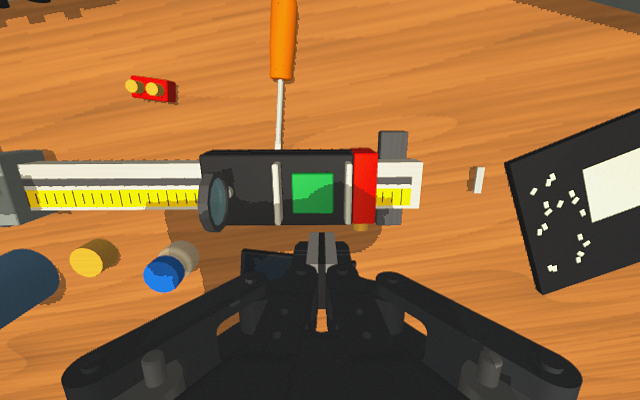

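The carriage is against the red stop (edge at column 352), the button is up at (313,193), and the tool is clear.

```bash
python3 -c "
from workcell import ctrl
print(ctrl.hand_in())"
```

```text
the job is handed in; nothing more can be done
None
```

I slid the carriage to the red stop with the button held down, let the button spring up, moved clear and handed the job in; the last picture shows the carriage flush with the stop, but hand-in returned no verdict.

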